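# Shim the rocking curing slab

### The arm

A 7-joint arm with a two-finger parallel gripper is mounted at the origin on a cart in front of the work surface, level with it; the furniture and walls round the work are solid. World frame = base frame: x ahead of the robot, y to its left, z up, the work surface at z = 0. Lengths are in m, angles in rad, forces in N, time in s.
With the tool pointing down it reaches from about 0.425 to 0.95 m from the base axis. Payload 4.7 kg.
Tool frame: the origin (TCP) lies at the very end of the fingers, on their centre line; the grasp point (between the pads) lies 19 mm behind it; z points along the fingers, y is the direction in which the jaws open and shut (so a half turn about z gives the same grasp; the last joint's range is limited). The gripper opens to 85 mm and grips with 20 to 120 N. Pads are 22 mm wide; open, the fingers measure 114 mm over their backs; the gripper's body (76 mm by 85 mm) begins 54 mm behind the grasp point. The pads swing forward as they close: fully open they stand 13 mm farther back than shut.
Start: joints at [-0.029, 0.469, -0.049, 1.532, 0.024, 1.141, -0.082], TCP at [0.675, 0, 0.207] pointing down, gripper open.
Joint ranges: [-2.59, 2.59], [-0.33, 1.99], [-1.39, 1.29], [0.1, 2.45], [-1.04, 4.18], [0.21, 1.99], [-2.66, 2.66]. Speed limits (rad/s): [2.57, 2.57, 3.14, 3.14, 3.14, 3.14, 3.14].

### API

Orientations are given as a rotation vector (axis times angle).
In Python, from workcell import bot, planner, telemetry, imaging, models gives the robot as it stands. Calls block until the motion is done:
- bot.goto(position, orientation): joint-space move of the TCP to a pose.
- bot.servo_line(position, orientation=None, v=0.15, guard=None): straight line of the TCP; orientation=None keeps the orientation; v is the mean speed in m/s. With guard (N) it stops when the force on the tool has changed by that much, and returns True; else False.
- bot.move_joints(angles): joint-space move.
- bot.command_gripper(opening, grip_force=None): finger opening in m; grip_force is the grip in N (None keeps the last); returns when the fingers have stopped.
- bot.pause(seconds).
- planner.inverse_kinematics(position, orientation): joint angles nearest the present ones, or None.
- telemetry.get_state(): the state.
- imaging.snapshot(name): name is "scene" or "side" or "wrist"; returns a dict with "color" (480x640x3 uint8, red, green, blue), "depth" (480x640 float32, m along the optical axis (not along the pixel's ray), 0 where there is no reading), "fx", "fy", "cx", "cy" (pixels), "R" (3x3) and "t" (3): a world point X has camera coordinates R X + t. Camera axes: x right, y down, z forward; pixel columns grow to the right and rows downward; lengths in m; the calibration is good to about 2 mm. A picture is of the moment at which its call begins.
A pose or a line that the arm cannot do raises bot.Unreachable and nothing moves.
- bot.job_done(): hands the job in, once; it reports no verdict.
Trained networks look in a picture, given as the dict that the camera call returned (one of the last four; its "shot" number tells which), for a name from the list of things; names that differ only in an ending like _2 or _b are one class to them, and where a whole thing is asked for, a point or a joint stands for the part that bears it (a point fixed in the world has none). Each returns a list of dicts, best first, with "p" (0 to 1); they miss things now and then, are a little off and sometimes report something else, mostly with a low value. They report only what shows in the picture. A call takes as long as a camera call. They do not tell look-alikes from the thing itself.
- models.recognise(picture, label): "location" ([x, y, z] in m, in the coordinates of the camera as it stood for that picture, good to about 4 mm: the middle of the surface that is visible of it).
- models.silhouettes(picture, label): "pixels" (480x640 bool, what is visible of it).
- models.tip_of(picture, label): "location" ([x, y, z] in m, in the coordinates of the camera as it stood for that picture, good to about 4 mm: a listed point, or the origin of a listed thing).
The state is a dict: "time": time; "joint_pos": joint angles; "joint_vel": joint speeds; "joint_torque": joint torques, N m; "ee_pos": TCP position; "eef_rot": TCP orientation; "force": force on the tool from outside, world axes, zero at the start; "ft_torque": the same for the moment, N m; "opening": finger opening in m.
Only numpy, scipy, OpenCV 4.12 (cv2) and the standard library are available. Lean on these libraries where they do the work, as an engineer would, in place of code of your own. Each camera call takes 0.05 s, during which the arm holds its last target. There are 200 camera calls.

### The job

The grey stone curing slab rocks, because the foot at its corner nearest the robot on the right has lost its rubber pad and hangs clear of the table. Push the orange wedge along the table with the fingertips, thin end first, under that short foot until the foot bears firmly on it, but do not shift the slab or jack it out of level, and never pick anything up. Then press down firmly with a fingertip on top of the slab right above that foot to check that it no longer dips, and let go; leave the mould, the jars, the cup and the loose rubber pad where they are.

Things in the scene. Friction and masses are not known exactly. Their poses are not given: they have to be found in the camera images.
- curing_slab: Grey stone slab, 160 x 220 x 16 mm (x, y, z), 2 kg, loose; underside 30 mm, top 46 mm above the table. Origin on the table under its centre; at yaw 0 x points away from the robot. Feet at (+-62, +-92) mm: three have black rubber pads and stand on the table; the one at (-62, -92) is a bare steel stud, 14 mm across. 2 to 3 N on that corner rocks it down 7 mm until it is shimmed.
- short_foot (a point): Lowest point of the domed end of the short foot's bare steel stud; it hangs 7 mm above the table while the slab is level.
- press_spot (a point): Point on the slab's top face straight above the short foot (18 mm from each edge of that corner), 46 mm above the table: the place for the test press. A press of 5 to 12 N for half a second is firm enough.
- wedge: Orange plastic wedge flat on the table, 110 x 45 mm, 70 g, sliding at under 1 N. Origin at the centre of its underside, x towards the thin end (2 mm thick, at +55 mm); flat thick end, 16 mm high, at -55 mm. The top is one plane slope: 9 mm thick at x = 0, 7 mm at +16 mm. It starts 6 to 12 cm short of its place, pointing roughly at the short foot.
- wedge_butt (a point): Centre of the wedge's flat upright thick end, 6 mm above the table: where to push. Once the foot bears on the slope the wedge resists; at 4 to 8 N of push it is firmly home and friction keeps it there. Driven much farther it jacks the slab up.
- mould: Aluminium casting mould with six round cavities, 78 x 108 x 14 mm, loose on the slab. Origin at the centre of its underside.
- jar_white_lid: Pigment jar with a white lid, 40 mm across, 36 mm high, loose on the slab. Origin at the centre of its underside.
- jar_black_lid: Pigment jar with a black lid, 40 mm across, 36 mm high, on the table on the robot's side of the wedge's path. Origin at the centre of its underside.
- mix_cup: Open cream mixing cup, 41 mm across, 28 mm high, on the table beyond the wedge's path. Origin at the centre of its underside.
- rubber_pad: The black rubber pad that came off, 23 mm across, 12 mm high, lying on the table beyond the slab; not needed. Origin at the centre of its underside.
Not all that is in view belongs to the job. Of the things shaped like the wedge, the orange one is meant.

How it is judged:
By the outcome, as a careful person would: the job done as asked, in the order asked, and still so for the second after the job is handed in, with the robot touching nothing.
It also fails if it takes over 56 s, if anything falls off the work surface, if the arm or the gripper's body presses on something with over 40 N, if the wrist force passes 120 N, or if a joint passes its speed limit or range.

## Working session

There is one attempt and no reset: what is moved stays moved. The work goes in short steps, each a Python script; the robot and the scene stay as the last script left them, time stands still between calls to the robot, and variables do not carry over. Pictures are saved under pics/ and viewed, about 8 in all and at most 12, crops included, and the job is handed in when it is done.

```bash
mkdir -p pics; cat > h.py <<'E'
import numpy as np, cv2
from workcell import bot, planner, telemetry, imaging, models
def save(p,name,crop=None,s=1):
    im=p["color"][:,:,::-1]
    if crop: x0,y0,x1,y1=crop; im=im[y0:y1,x0:x1]
    cv2.imwrite("pics/"+name,cv2.resize(im,None,fx=s,fy=s,interpolation=cv2.INTER_CUBIC))
def world(p,c): return p["R"].T@(np.array(c)-p["t"])
def pix(p,X):
    c=p["R"]@np.array(X)+p["t"]; return np.array([p["fx"]*c[0]/c[2]+p["cx"],p["fy"]*c[1]/c[2]+p["cy"]])
def cloud(p):
    v,u=np.mgrid[0:480,0:640]; d=p["depth"]
    C=np.stack([(u-p["cx"])/p["fx"]*d,(v-p["cy"])/p["fy"]*d,d],-1)
    return (C-p["t"])@p["R"]
E
python3 - <<'E'
from h import *
ps={n:imaging.snapshot(n) for n in("scene","side")}
im=np.hstack([cv2.resize(ps[n]["color"],(640,480)) for n in ps])
for n,p in ps.items():
    save(p,n+"0.png")
    for l in ["curing_slab","short_foot","press_spot","wedge","wedge_butt","jar_black_lid","mix_cup","mould","jar_white_lid","rubber_pad"]:
        for r in models.tip_of(p,l)[:3]:
            w=world(p,r["location"]); print(n,l,round(r["p"],2),w.round(3),pix(p,w).round())
print(telemetry.get_state()["time"])
E
```

```text
scene curing_slab 0.67 [ 0.596 -0.024 -0.   ] [282. 224.]
scene short_foot 0.75 [ 0.556 -0.119  0.002] [311. 250.]
scene press_spot 0.77 [ 0.55  -0.122  0.049] [309. 233.]
scene press_spot 0.64 [ 0.72  -0.109  0.002] [349. 204.]
scene wedge 0.78 [ 0.354 -0.206  0.002] [287. 345.]
scene wedge 0.65 [ 0.567 -0.238 -0.   ] [370. 270.]
scene wedge_butt 0.82 [ 0.37  -0.153  0.006] [265. 323.]
scene wedge_butt 0.77 [ 0.573 -0.291  0.01 ] [399. 274.]
scene jar_black_lid 0.62 [ 0.46  -0.133 -0.002] [287. 286.]
scene mix_cup 0.87 [ 0.67  -0.222  0.003] [387. 234.]
scene mould 0.8 [0.611 0.023 0.043] [265. 195.]
scene jar_white_lid 0.7 [ 0.633 -0.085  0.041] [317. 207.]
scene rubber_pad 0.5 [ 0.72  -0.107  0.005] [348. 202.]
scene rubber_pad 0.24 [ 0.572 -0.292  0.009] [399. 276.]
side curing_slab 0.73 [ 0.598 -0.026  0.001] [344. 209.]
side short_foot 0.63 [ 0.547 -0.124  0.005] [314. 248.]
side wedge 0.68 [ 0.356 -0.205 -0.001] [176. 294.]
side wedge 0.63 [ 0.568 -0.235 -0.006] [332. 309.]
side wedge_butt 0.69 [ 0.571 -0.29   0.006] [336. 335.]
side wedge_butt 0.69 [ 0.366 -0.152  0.005] [188. 265.]
side jar_black_lid 0.68 [ 0.465 -0.135  0.002] [258. 256.]
side jar_black_lid 0.52 [0.617 0.024 0.045] [355. 168.]
side mix_cup 0.73 [ 0.666 -0.222 -0.001] [404. 297.]
side mould 0.85 [0.613 0.023 0.046] [352. 167.]
side jar_white_lid 0.65 [ 0.633 -0.091  0.046] [371. 211.]
side rubber_pad 0.48 [ 0.715 -0.112 -0.001] [426. 243.]
1.1
```

```bash
python3 -c "
import cv2,numpy as np
a=cv2.imread('pics/scene0.png')[150:400,200:480];b=cv2.imread('pics/side0.png')[120:370,140:460]
cv2.imwrite('pics/both.png',np.vstack([cv2.resize(a,(336,300)).copy() if 0 else cv2.resize(np.hstack([a,b]),(800,333)),cv2.resize(np.hstack([cv2.imread('pics/scene0.png'),cv2.imread('pics/side0.png')]),(710,266))[:, :].copy() if 0 else np.zeros((1,800,3),np.uint8)]))"
```

```text
(no output)
```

View pics/scene0.png

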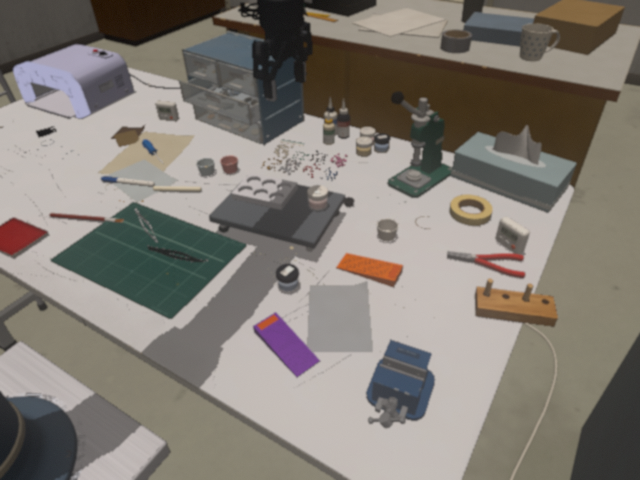

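View pics/both.png

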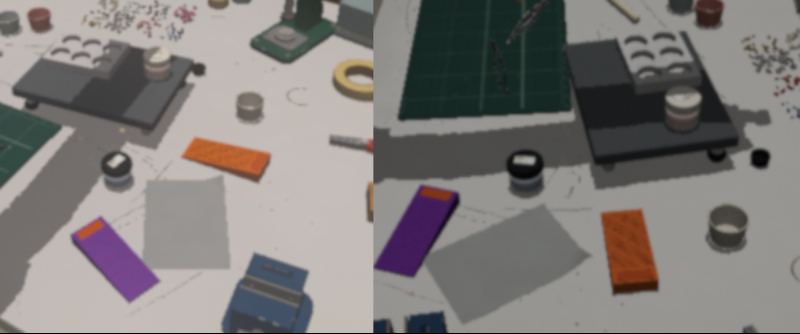

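The two wedge-shaped things are the purple one with an orange end patch (scene 287,345) and the all-orange one (370,270). The orange one fits the description, and it points at the short foot at about (311,250). The enlarged crop confirms this. Next I'll take a closer look with the wrist camera.

```bash
cat >> h.py <<'E'
def fitrect(p,lab,near,zlo,zhi):
    "min-area rectangle of the thing's points in height band"
    best=None
    for r in models.silhouettes(p,lab):
        P=cloud(p)[r["pixels"]&(p["depth"]>0)]
        P=P[(P[:,2]>zlo)&(P[:,2]<zhi)]
        if len(P)<50: continue
        d=np.linalg.norm(np.median(P[:,:2],0)-near)
        if d<.06 and (best is None or d<best[0]): best=(d,P)
    if best is None: return None
    P=best[1]
    return cv2.minAreaRect((P[:,:2]*1000).astype(np.float32)),P
E
python3 - <<'E'
from h import *
st=telemetry.get_state(); q=st["eef_rot"]; print(q)
bot.command_gripper(0.0)
bot.goto([0.55,-0.20,0.30],[np.pi,0,0]); 
p=imaging.snapshot("wrist"); save(p,"w1.png")
print(p["R"].round(2),(-p["R"].T@p["t"]).round(3))
for l in ["curing_slab","short_foot","press_spot","wedge","wedge_butt"]:
    for r in models.tip_of(p,l)[:3]:
        w=world(p,r["location"]); print(l,round(r["p"],2),w.round(4),pix(p,w).round())
r=fitrect(p,"wedge",[.567,-.237],-.02,.03); print(r and (r[0],cv2.boxPoints(r[0]).round(1)))
r=fitrect(p,"curing_slab",[.597,-.025],.036,.056); print(r and (r[0],cv2.boxPoints(r[0]).round(1),np.median(r[1][:,2])))
s=imaging.snapshot("scene")
r=fitrect(s,"curing_slab",[.597,-.025],.036,.056); print(r and (r[0],cv2.boxPoints(r[0]).round(1)))
print(telemetry.get_state()["time"],telemetry.get_state()["force"])
E
```

```text
[-2.22145305e+00 -2.22142081e+00 -1.63800993e-04]
[[ 0.   -1.    0.  ]
 [-0.95 -0.    0.31]
 [-0.31 -0.   -0.95]] [ 0.63  -0.198  0.467]
curing_slab 0.76 [ 0.5999 -0.0184  0.0007] [177. 140.]
curing_slab 0.21 [ 0.5498 -0.1254  0.0068] [262. 180.]
short_foot 0.6 [ 0.5513 -0.1242  0.0048] [261. 179.]
short_foot 0.5 [ 0.57   -0.2377 -0.001 ] [348. 164.]
press_spot 0.78 [ 0.5549 -0.1233  0.0436] [255. 181.]
wedge 0.58 [ 0.5647 -0.2369 -0.0036] [347. 168.]
wedge_butt 0.96 [ 0.5704 -0.2886  0.0091] [388. 165.]
wedge_butt 0.59 [ 0.3664 -0.1554  0.0049] [288. 304.]
(((566.1829223632812, -236.65277099609375), (48.33484649658203, 112.72513580322266), 3.103905200958252), array([[ 539. , -181.7],
       [ 545.1, -294.2],
       [ 593.4, -291.6],
       [ 587.3, -179.1]], dtype=float32))
(((596.5966796875, -20.700782775878906), (160.26504516601562, 220.44374084472656), 9.470857620239258), array([[ 499.4,   74.8],
       [ 535.7, -142.6],
       [ 693.8, -116.2],
       [ 657.5,  101.2]], dtype=float32), np.float64(0.04512443006585271))
(((594.9683837890625, -21.25243377685547), (162.7986297607422, 220.40798950195312), 9.438558578491211), array([[ 496.6,   74.1],
       [ 532.7, -143.3],
       [ 693.3, -116.6],
       [ 657.2,  100.8]], dtype=float32))
3.4167 [-0.65831593 -0.67581742 -0.30847119]
```

View pics/w1.png

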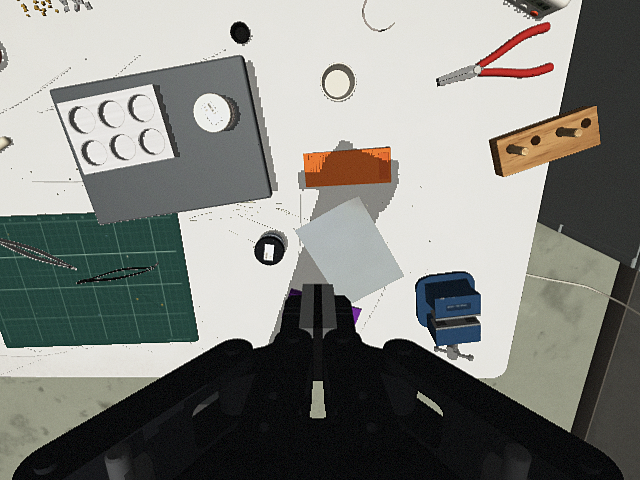

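The wrist view shows the orange wedge at (347,168), its butt at (388,165) on the right, the slab corner at about (271,195), and the black-lidded jar at (270,248), clear of the path. From the fitted slab pose the foot is at about (0.5503, -0.1218). The wedge needs about 3° more yaw, so I'll push the butt straight towards the foot with the fingers square to that line.

```bash
cat >> h.py <<'E'
from scipy.spatial.transform import Rotation as Ro
foot=np.array([.5503,-.1218]); B0=np.array([.5692,-.2915])
u=(foot-B0)/np.linalg.norm(foot-B0); th=np.arctan2(-u[0],u[1])
ori=(Ro.from_euler('z',th)*Ro.from_rotvec([-np.pi/2**.5,-np.pi/2**.5,0])).as_rotvec()
def tcp(d,z): return [*(foot-u*d),z]   # d: TCP distance behind the foot
def f(): return telemetry.get_state()["force"].round(2) if hasattr(telemetry.get_state()["force"],'round') else np.round(telemetry.get_state()["force"],2)
E
python3 - <<'E'
from h import *
print(np.degrees(th),np.linalg.norm(foot-B0))
d0=np.linalg.norm(foot-B0)+.011+.014
bot.goto(tcp(d0,.12),ori); bot.command_gripper(.010)
print(bot.servo_line(tcp(d0,.03),v=.12), bot.servo_line(tcp(d0,.004),v=.04,guard=4),f())
print(bot.servo_line(tcp(d0-.02,.004),v=.04,guard=4),f())
print(bot.servo_line(tcp(.071+.011+.035,.004),v=.03,guard=4),f())
p=imaging.snapshot("wrist"); save(p,"w2.png"); s=imaging.snapshot("side"); save(s,"s2.png",(220,140,460,320),3)
r=fitrect(p,"wedge",[.56,-.17],-.02,.03) or fitrect(s,"wedge",[.56,-.17],-.02,.03); print(r and r[0])
st=telemetry.get_state();print(st["time"],np.round(st["ee_pos"],4),tcp(.117,.004))
E
```

```text
6.355014091850913 0.17074923133062705
False False [-0.39 -0.15  0.21]
False [ 0.5  -0.26 -0.47]
False [ 0.74 -0.14 -0.12]
((566.4055786132812, -241.11215209960938), (45.34522247314453, 122.95021057128906), 3.7930474281311035)
9.8583 [ 0.5632 -0.2382  0.004 ] [np.float64(0.5632505707449903), np.float64(-0.23808105055157958), 0.004]
```

View pics/s2.png

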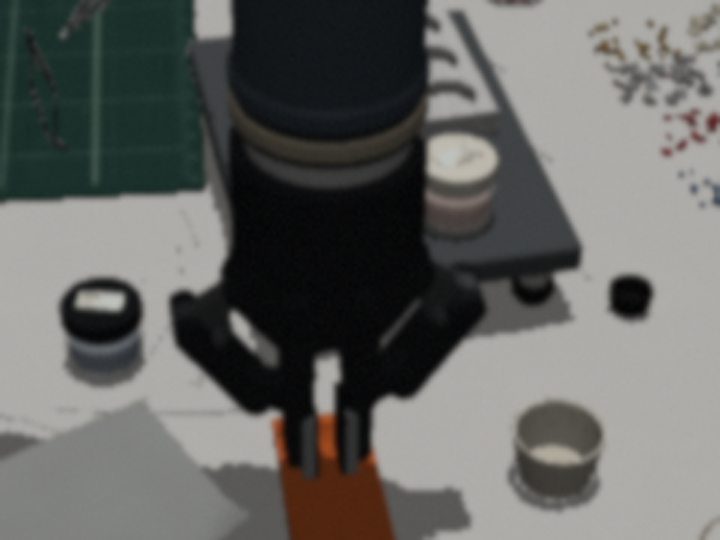

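The side view shows the wedge apparently still in its old place, with the fingers drawn over it (crop 310,470). I'll check the wrist picture before pushing further.

View pics/w2.png

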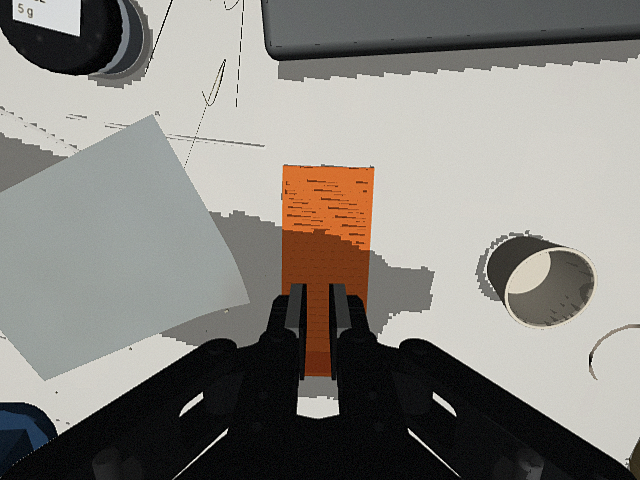

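```bash
python3 - <<'E'
from h import *
s=imaging.snapshot("side"); st=telemetry.get_state(); print(st["opening"],st["eef_rot"],ori)
print(pix(s,st["ee_pos"]),pix(s,[*(foot-u*.071),.008]))
sc=imaging.snapshot("scene")
m=lambda p:(p["color"][...,0]>120)&(p["color"][...,1]<110)&(p["color"][...,2]<60)
for p in (s,sc):
    P=cloud(p)[m(p)&(p["depth"]>0)]; P=P[(abs(P[:,0]-.56)<.06)&(abs(P[:,1]+.2)<.13)&(P[:,2]<.03)]
    r=cv2.minAreaRect((P[:,:2]*1000).astype(np.float32)); print(len(P),r,cv2.boxPoints(r).round())
im=np.hstack([s["color"][150:400,220:460],sc["color"][150:400,240:480]])[:,:,::-1]
cv2.imwrite("pics/c3.png",cv2.resize(im,(800,417),interpolation=cv2.INTER_CUBIC))
E
```

```text
0.0103547946853502 [ 2.09500987e+00  2.34098018e+00 -1.53322999e-05] [-2.09489276e+00 -2.34115970e+00  1.06628175e-17]
[328.7406124  305.71118435] [323.54761572 279.3504283 ]
70 ((563.4044189453125, -202.82687377929688), (36.67744064331055, 43.00627517700195), 88.88417053222656) [[ 542. -221.]
 [ 585. -222.]
 [ 585. -185.]
 [ 542. -184.]]
698 ((563.8216552734375, -236.27560424804688), (40.779937744140625, 105.98291015625), 5.116925239562988) [[ 539. -185.]
 [ 548. -291.]
 [ 589. -287.]
 [ 579. -182.]]
```

View pics/c3.png

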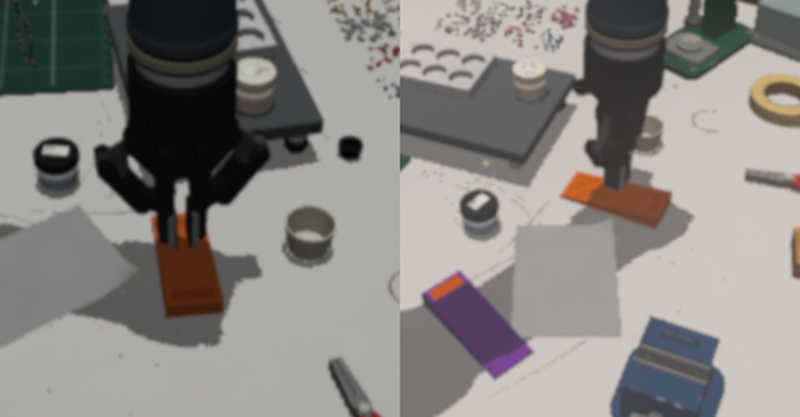

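The wrist view shows the wedge unmoved (butt at row 375, tip at row 165), with the part-open fingers above it: the tips passed over the butt. I'll lift, close the fingers fully, and touch the table behind the butt to find the true tip height.

```bash
python3 - <<'E'
from h import *
bot.servo_line(tcp(.117,.06),v=.1)
d0=np.linalg.norm(foot-B0)+.011+.014
bot.servo_line(tcp(d0,.06),v=.15); bot.command_gripper(0)
bot.servo_line(tcp(d0,.012),v=.1)
f0=np.array(f())
print(bot.servo_line(tcp(d0,-.010),v=.012,guard=2.5)); st=telemetry.get_state()
print(np.round(st["ee_pos"],4),f()-f0,st["opening"],st["time"])
E
```

```text
False
[ 0.572  -0.3164 -0.0099] [-0.37  1.18 -0.18] 8.447558778793739e-05 14.2167
```

```bash
python3 - <<'E'
from h import *
f0=np.array(f()); e=telemetry.get_state()["ee_pos"]
s=imaging.snapshot("side"); save(s,"s4.png",(260,220,420,380),4)
print(pix(s,e),pix(s,[e[0],e[1],0]),(pix(s,e)-[260,220])*4)
print(bot.servo_line([e[0],e[1],-.022],v=.012,guard=2.5)); st=telemetry.get_state()
print(np.round(st["ee_pos"],4),f()-f0,st["time"])
E
```

```text
[338.57478064 359.49124047] [338.69174255 354.42376639] [314.29912257 557.96496189]
False
[ 0.5721 -0.3164 -0.0219] [ 0.1  -0.73  0.35] 15.4167
```

View pics/s4.png

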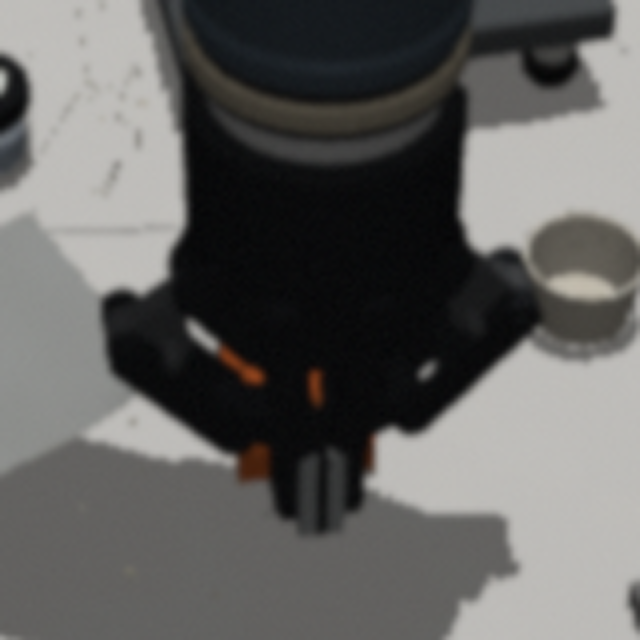

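The tip shows well above the predicted TCP pixel (crop 320,532, predicted 558), so the tips sit higher than the reported TCP. I'll keep going down gently until they touch.

```bash
python3 - <<'E'
from h import *
f0=np.array(f()); e=telemetry.get_state()["ee_pos"]
print(bot.servo_line([e[0],e[1],-.040],v=.012,guard=2.5)); st=telemetry.get_state()
print(np.round(st["ee_pos"],4),f()-f0,st["time"])
E
```

```text
True
[ 0.5721 -0.3164 -0.0247] [ 0.73 -0.03  4.9 ] 15.9583
```

The tips touch at a reported z of about -0.0245, so the real fingertips are about 24 mm above the reported TCP. I'll correct for this and push.

```bash
cat >> h.py <<'E'
OFF=-.0243   # reported TCP z when the shut fingertips touch the table
E
python3 - <<'E'
from h import *
z=OFF+.004; d0=np.linalg.norm(foot-B0)+.011+.014
bot.servo_line(tcp(d0,z),v=.03)
print(bot.servo_line(tcp(d0-.02,z),v=.04,guard=4),f())
print(bot.servo_line(tcp(.071+.011+.030,z),v=.03,guard=4),f())
p=imaging.snapshot("wrist"); save(p,"w5.png")
r=fitrect(p,"wedge",[.555,-.16],-.02,.03); print(r and (r[0],cv2.boxPoints(r[0]).round(1)))
print(telemetry.get_state()["time"])
E
```

```text
False [-0.41 -0.57 -1.38]
False [-0.37  0.06  0.04]
(((559.61181640625, -179.4147491455078), (47.112213134765625, 91.20549011230469), 7.164186000823975), array([[ 530.6, -137.1],
       [ 541.9, -227.6],
       [ 588.7, -221.7],
       [ 577.3, -131.2]], dtype=float32))
19.3083
```

View pics/w5.png

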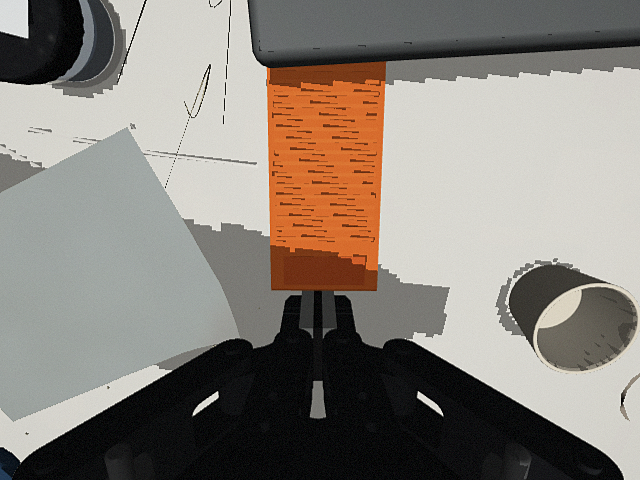

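The wedge is now square to the fingers (yaw 7.2°, axis about 2 mm from the foot) with its tip entering under the slab at row 65. Next is the final slow push with the force guard on.

```bash
python3 - <<'E'
from h import *
z=OFF+.004
print(bot.servo_line(tcp(.071+.011+.010,z),v=.02,guard=4.5),f())
hit=bot.servo_line(tcp(.071+.011-.014,z),v=.008,guard=5.5)
st=telemetry.get_state(); print(hit,f(),np.round(st["ee_pos"],4),np.dot(foot-np.array(st["ee_pos"])[:2],u),st["time"])
bot.pause(.2); print(f())
E
```

```text
False [ 0.57  0.25 -0.42]
True [ 1.04 -0.52 -0.01] [ 0.5588 -0.2014 -0.0205] 0.0800292542548201 22.175
[-0.31 -0.03 -0.51]
```

```bash
python3 - <<'E'
from h import *
z=OFF+.004
for d,v,g in((.079,.005,6),(.078,.005,6),(.077,.005,6),(.076,.005,6),(.075,.005,6)):
    hit=bot.servo_line(tcp(d,z),v=v,guard=g); st=telemetry.get_state()
    fu=np.dot(f()[:2],u); print(hit,round(fu,2),f(),round(np.dot(foot-np.array(st["ee_pos"])[:2],u),4),round(st["time"],2))
    if hit or fu<-4: break
p=imaging.snapshot("wrist")
r=fitrect(p,"curing_slab",[.597,-.025],.036,.056); print(r and r[0])
E
```

```text
False -3.52 [-0.09 -3.55 -1.97] 0.0799 22.95
False -5.7 [ 1.46 -5.57 -2.07] 0.0797 23.3
None
```

The push now reads 5.7 N with no more travel, so the wedge is firmly home. I'll back off, rise, and check the slab and wedge from above.

```bash
python3 - <<'E'
from h import *
z=OFF+.004
bot.pause(.2); print(f())
bot.servo_line(tcp(.13,z),v=.06); bot.servo_line(tcp(.13,.12),v=.15)
bot.goto([.53,-.20,.28],[np.pi,0,0])
p=imaging.snapshot("wrist"); save(p,"w6.png")
r=fitrect(p,"wedge",[.555,-.18],-.02,.03); print(r and (r[0],cv2.boxPoints(r[0]).round(1)))
r=fitrect(p,"curing_slab",[.597,-.025],.036,.056); print(r and r[0])
if r:
    P=r[1]; A=np.c_[P[:,:2]-foot,np.ones(len(P))]; print("plane",np.linalg.lstsq(A,P[:,2],rcond=None)[0].round(4))
print(telemetry.get_state()["time"])
E
```

```text
[-0.18 -5.3  -2.62]
(((558.1181030273438, -161.93272399902344), (43.8038330078125, 55.63888931274414), 6.385367393493652), array([[ 533.3, -136.7],
       [ 539.4, -192. ],
       [ 583. , -187.1],
       [ 576.8, -131.9]], dtype=float32))
((596.5171508789062, -20.63562774658203), (160.1935272216797, 220.2686004638672), 9.326189994812012)
plane [0.001  0.0001 0.0451]
27.325
```

View pics/w6.png

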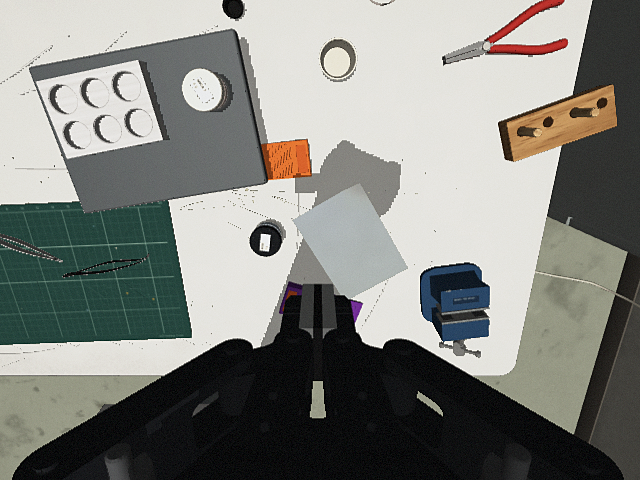

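The slab's fitted pose is unchanged and level to within 0.1 %. The wedge butt is at about (0.561, -0.190), 69 mm from the foot. Now the test press.

```bash
python3 - <<'E'
from h import *
o=[np.pi,0,0]
bot.goto([*foot,.10],o); bot.servo_line([*foot,.034],v=.1); bot.pause(.2)
f0=np.array(f()); hit=bot.servo_line([*foot,.012],v=.012,guard=3); z=telemetry.get_state()["ee_pos"][2]
print(hit,f()-f0,z)
zc=z; 
for k in range(12):
    bot.servo_line([*foot,zc],v=.01); dz=(f()-f0)[2]
    print(round(zc,4),dz,round(telemetry.get_state()["ee_pos"][2],4))
    if dz>6.8: break
    zc-=.0005 if dz<4 else .0003
for i in range(4): bot.pause(.25); print((f()-f0)[2],round(telemetry.get_state()["ee_pos"][2],4))
print(telemetry.get_state()["time"])
E
```

```text
True [-1.59  0.98  5.3 ] 0.021153480789645192
0.0212 3.63 0.0212
0.0207 5.24 0.0211
0.0204 6.7 0.0211
0.0201 9.82 0.0211
10.16 0.0211
10.06 0.021
9.73 0.0211
10.209999999999999 0.0211
32.2417
```

The press held about 10 N for 1 s with no dip, the height staying at 0.0211. Now I'll release and make a final check.

```bash
python3 - <<'E'
from h import *
bot.servo_line([*foot,.06],v=.05); bot.servo_line([*foot,.12],v=.15); bot.goto([.53,-.20,.28],[np.pi,0,0])
p=imaging.snapshot("wrist")
r=fitrect(p,"wedge",[.555,-.18],-.02,.03); print(r and r[0])
r=fitrect(p,"curing_slab",[.597,-.025],.036,.056); P=r[1]; A=np.c_[P[:,:2]-foot,np.ones(len(P))]; print(r[0],np.linalg.lstsq(A,P[:,2],rcond=None)[0].round(4))
for l in ["jar_black_lid","mix_cup","mould","jar_white_lid","rubber_pad"]:
    for q in models.tip_of(p,l)[:1]: print(l,world(p,q["location"]).round(3))
print(telemetry.get_state()["time"]); bot.job_done()
E
```

```text
((558.131591796875, -161.92483520507812), (43.79242706298828, 55.536521911621094), 6.2461652755737305)
((596.5945434570312, -20.387283325195312), (160.380126953125, 220.67234802246094), 9.412901878356934) [0.0009 0.0002 0.0451]
jar_black_lid [ 0.461 -0.138  0.002]
mix_cup [ 0.666 -0.219  0.001]
mould [0.611 0.025 0.047]
jar_white_lid [ 0.631 -0.088  0.047]
rubber_pad [ 0.717 -0.11   0.004]
34.8917
the job is handed in; nothing more can be done
```

The orange wedge is firmly home under the short foot, and the slab no longer dips there. I pushed it in with the closed fingertips until it resisted at about 5.7 N. I then pressed above the foot with about 10 N for 1 s, let go and handed the job in at about 35 s.

- **Last checks:** The slab's pose and level are unchanged to within measurement (under 1 mm, about 0.1° and 0.1 % tilt). The fingertip height stayed constant to 0.1 mm during the press, and the wedge did not move afterwards. The mould, both jars, the cup and the pad are where they started, to within the networks' accuracy of about 4 mm.
- **What went wrong:** My first push failed. The partly open fingers passed over the wedge without moving it, because the real fingertips are about 24 mm above the reported TCP. I found this by touching the table, and corrected for it.
- **Disagreement:** The first guarded stop in the final push tripped its 5.5 N guard, but the force read near zero straight after. I pushed on in small steps until it held above 5 N.

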